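# Fetch the bored block from behind two tool holders and set it in the vice

## Task

The brass bored block in the wooden stand is wanted in the machine vice, but the steel collet chuck and the square collet block stand in its way. First move both of these, upright, out of the way into the side tray, then fetch the bored block and set it flat on the vice's bed between the open jaws, its long sides along the jaws and centred along their width; only then put the two steel holders back upright, each in the very stall it came from. Leave the oil bottle, brush and wrench alone and do not let the holders or the block topple.

Things in the scene. Friction and masses are not known exactly. Their poses are not given: they have to be found in the camera images.
- chuck: round steel collet chuck standing upright, nut upwards, 110 mm tall: foot diameter 44 mm (lowest 16 mm), waist diameter 34 mm, notched nut of diameter 40 mm from 69 to 110 mm height (grip there), black hole in the top; about 0.7 kg. Origin: centre of its underside, z up along its axis. Starts in the middle (within 3 mm) of one of the stand's two front stalls, either one
- collet_block: square steel collet block standing upright, 36 x 36 mm in plan and 100 mm tall, with a 20 mm hole down its axis; about 0.74 kg. Origin: centre of its underside, z up, x and y square to its sides. Starts in the middle (within 3 mm) of the other front stall, turned at most 0.1 rad from the stand
- bored_block: low brass block, 40 mm (its x) x 60 mm (its y) x 45 mm tall (z), with a 26 mm hole straight down its middle; about 0.7 kg. Origin: centre of its underside. Starts in the stand's rear stall, close behind the two tall steel holders, turned at most 0.1 rad from the stand. Goes into the vice with its y along the vice's y (either way round)
- stand: fixed low wooden stand, 124 mm (x) x 134 mm (y), origin at table level, x from front to rear. Floor 6 mm above the table, rim and dividing walls 16 mm above the table. Two front stalls, each 50 mm (x) x 58 mm (y), centred at x = -31 mm, y = +32 and -32 mm in its frame; one rear stall from x = -2 to +60 mm, 122 mm wide (y). Place on the table varies
- tray: fixed side tray of sheet metal with a black rubber floor, 200 mm (x) x 130 mm (y), origin under its middle at table level. Floor 4 mm above the table, rim 20 mm above the table and 4 mm thick. Empty at the start; room for both steel holders side by side along x (for example at x = +45 and -45 mm). Place on the table varies
- vice: fixed low machine vice, 200 mm (x) x 96 mm (y), round black knob at its -x end (to x = -135 mm). Origin at table level under the middle of the jaw gap. Jaws fixed open 56 mm (faces at x = -28 and +28 mm), 72 mm wide (y), tops 52 mm above the table; the flat steel bed between them is 34 mm above the table and 62 mm wide (y). Place on the table varies
- oil_bottle: bystander: closed white bottle, 56 mm diameter, 140 mm tall, standing beyond the work; leave alone. Origin: centre of its underside
- brush: bystander: brush lying on the table beyond the work; leave alone. Origin: under its middle
- wrench: bystander: wrench lying on the table beyond the work; leave alone. Origin: under its middle
Not all that is in view belongs to the job. Several things have the shape of the bored_block; the one meant has the colours described above.

How it is judged:
By the outcome, as a careful person would: the job done as asked, in the order asked, and still so for the second after the job is handed in, with the robot touching nothing.
It also fails if it takes over 141 s, if anything falls off the work surface, if the arm or the gripper's body presses on something with over 40 N, if the wrist force passes 120 N, or if a joint passes its speed limit or range.

## Robot

A 7-joint arm with a two-finger parallel gripper is mounted at the origin on the work surface. World frame = base frame: x ahead of the robot, y to its left, z up, the work surface at z = 0. Lengths are in m, angles in degrees, forces in N, time in s.
With the tool pointing down it reaches from about 0.425 to 0.875 m from the base axis. Payload 4.7 kg.
Tool frame: the origin (TCP) lies midway between the tips of the shut fingers; the grasp point (between the pads) lies 19 mm behind it (env.grip_point_offset is the distance from the TCP to the grasp point, in m); z points along the fingers, y is the line along which they close (so a half turn about z gives the same grasp; the last joint's range is limited). The gripper opens to 87 mm and grips with 3 to 60 N. Pads are 19 mm wide; open, the fingers measure 117 mm over their backs; the gripper's body (75 mm by 190 mm) begins 51 mm behind the grasp point.
Start: joints at [0.808, 18.392, -4.016, 83.108, 1.295, 78.541, -3.26], TCP at [0.65, -0, 0.223] pointing down, gripper open.
Joint ranges: [-163.93, 163.93], [-17.29, 119.83], [-79.2, 71.16], [3.27, 140.29], [-89.18, 269.18], [5.43, 117.66], [-154.24, 154.24]. Speed limits (degrees/s): [147.25, 147.25, 180, 180, 180, 180, 180].

## Interface

Orientations are given as [roll, pitch, yaw] about the fixed x, y, z axes, in that order (R = Rz(yaw) Ry(pitch) Rx(roll)).
In Python, from cell import env gives the robot as it stands.
- The arm moves only by the shell command python3 -m jog 'ROWS' [FORCE]. ROWS is JSON, a list of rows, each a list of 7 numbers: the shift along the tool's x, y, z in m, then the turn, a rotation vector about the tool's x, y, z in rad, then the finger opening in m, from 0 to 0.087. A call has 1 to 12 rows; each row shifts and turns the commanded pose from where the row before left it, along the tool's axes as they then stand; what a row does not reach is not made up. A row lasts 1/12 s, in which the tool goes at most 41.7 mm and 7.16 degrees, less where a joint would pass 70% of its speed; a pose out of reach is approached as far as the arm can. A call is refused whole if a number of a shift passes 0.0417 or a number of a turn 0.125, either way. A call with a gripper value outside its range is refused whole. The fingers move at their own pace and stop on an object; FORCE is the grip in N (left out, the last holds). Time passes only in rows, so rows that do not move let the fingers close. It gives the time, the measured TCP pose, the force, the opening and the grip force at its end, in the units of the state.
- env.get_obs(): the state, without advancing time (a new reading comes with each control period).
- env.read_camera(name): name is "scene" or "side" or "wrist"; returns the picture (384x512x3 uint8, blue, green, red); there is no depth.
- env.get_calibration(name): a dict with "fov_y" (degrees; the focal length in pixels is half the picture's height over the tangent of half this angle, whatever the lens; pixels are square), "cx", "cy" (the principal point, pixels), "pose" (4x4, takes a point from camera to world coordinates). Camera axes: x right, y up, looking along -z (the intrinsics and any distortion apply to the point x, -y, -z); pixel columns grow to the right and rows downward; lengths in m; the calibration is good to about 2 mm. The wrist camera is an equidistant fisheye: a pixel r from the principal point sees the ray r / f radians off the axis. A picture is of the moment at which its call begins: read the wrist's pose just before it. get_calibration takes no time and is no camera call; for the wrist camera it gives the pose at the moment of the call.
- env.sign_off(): hands the job in; it is judged then, once.
The state is a dict: "time_s": time; "qpos": joint angles; "joint_velocities": joint speeds; "effort": joint torques, N m; "tool_pos": TCP position; "tool_rot": TCP orientation; "force": force on the tool from outside, world axes, zero at the start; "wrist_torque": the same for the moment, N m; "grip_width": finger opening in m; "grasp_force": force on a finger pad.
Only numpy, scipy, OpenCV 4.12 (cv2) and the standard library are available. Lean on these libraries where they do the work, as an engineer would, in place of code of your own. Each camera call takes 0.05 s, during which the arm holds its last target. There are 200 camera calls.

## Working session

There is one attempt and no reset: what is moved stays moved. The work goes in short steps, Python scripts to look and compute and a shell command to move; the robot and the scene stay as the last step left them, time stands still between calls to the robot, and variables do not carry over. Pictures are saved under pics/ and viewed, at most 14 in all, crops included, and the job is handed in when it is done.

```bash
ls; mkdir -p pics; python3 - <<'E'
from cell import env
import cv2,numpy as np
for n in ("scene","side","wrist"):
    c=env.get_calibration(n); im=env.read_camera(n); cv2.imwrite(f"pics/{n}0.png",im)
    print(n,c["fov_y"],c["cx"],c["cy"],{k:v for k,v in c.items() if k not in("fov_y","cx","cy","pose")});print(np.round(c["pose"],3))
print(env.get_obs())
E
```

```text
pics
scene 42.3294886544205 248.67746162967487 191.39055311339703 {}
[[ 0.491 -0.608  0.623  1.351]
 [ 0.871  0.345 -0.35  -0.442]
 [-0.002  0.715  0.699  0.902]
 [ 0.     0.     0.     1.   ]]
side 47.00693456840904 256.80903770385913 194.45937819827222 {}
[[ 0.809  0.361 -0.464  0.146]
 [-0.588  0.488 -0.645 -0.606]
 [-0.007  0.794  0.607  0.61 ]
 [ 0.     0.     0.     1.   ]]
wrist 65.70646984690485 261.76824809363393 192.25546794873478 {}
[[ 1.     0.001  0.     0.649]
 [-0.001  0.97   0.244  0.067]
 [-0.    -0.244  0.97   0.383]
 [ 0.     0.     0.     1.   ]]
{'time_s': 0.15, 'qpos': array([ 0.80815968, 18.42992093, -4.01525144, 83.15669392,  1.29323848,
       78.5389081 , -3.25975077]), 'joint_velocities': array([-0.01249834, -0.09744724, -0.08285051, -0.2226459 , -0.03368934,
        0.00364998,  0.02240036]), 'effort': array([ 2.16972071e-04, -4.91794288e+01, -4.04079035e-01, -3.12878716e+01,
       -6.39387709e-02,  4.04033612e-02,  9.90178205e-05]), 'tool_pos': array([ 6.49611132e-01, -4.14606441e-05,  2.21724555e-01]), 'tool_rot': array([-1.79919588e+02,  3.19774051e-03,  9.00008207e+01]), 'force': array([ 0.21760199, -0.32636917, -0.55846232]), 'wrist_torque': array([0.01096689, 0.01452021, 0.00122781]), 'grasp_force': 0.0, 'grip_width': 0.08658075339240143}
```

View pics/scene0.png

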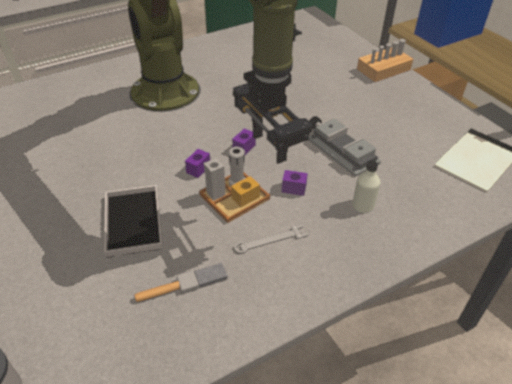

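View pics/side0.png

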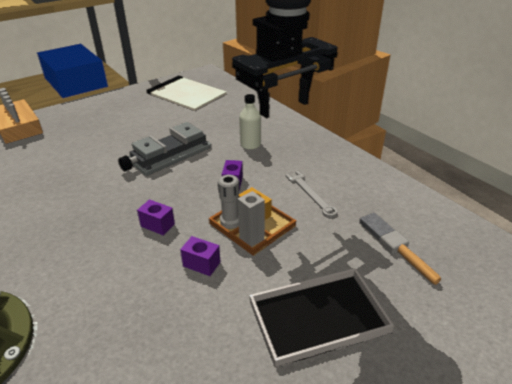

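View pics/wrist0.png

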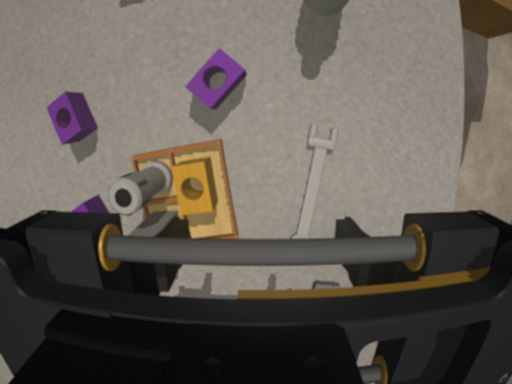

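```bash
cat > h.py <<'E'
from cell import env
import cv2,numpy as np
def ray(n,u,v,c=None):
    c=c or env.get_calibration(n); f=192/np.tan(np.radians(c["fov_y"]/2))
    d=np.array([u-c["cx"],v-c["cy"]])
    if n=="wrist":
        r=np.hypot(*d); t=r/f; k=np.sin(t)/max(r,1e-9); d=[d[0]*k,-d[1]*k,-np.cos(t)]
    else: d=[d[0]/f,-d[1]/f,-1]
    P=np.array(c["pose"]); return P[:3,3],P[:3,:3]@d
def pl(n,u,v,z,c=None):
    o,d=ray(n,u,v,c); return o+d*(z-o[2])/d[2]
def proj(n,p,c=None):
    c=c or env.get_calibration(n); P=np.array(c["pose"]); f=192/np.tan(np.radians(c["fov_y"]/2))
    q=P[:3,:3].T@(np.array(p)-P[:3,3]); x,y,z=q[0],-q[1],-q[2]; r=np.hypot(x,y)
    k=f*np.arctan2(r,z)/max(r,1e-9) if n=="wrist" else f/z
    return np.array([c["cx"]+k*x,c["cy"]+k*y])
def snap(n,name):
    c=env.get_calibration(n); im=env.read_camera(n); cv2.imwrite(f"pics/{name}.png",im); return im,c
E
python3 - <<'E'
from h import *
np.set_printoptions(precision=4,suppress=True)
D={"scene":dict(tray=(.02,[(104,193),(158,187),(161,247),(107,255)]),stand=(.016,[(200,194),(235,216),(270,195)]),jaws=(.052,[(331,128),(370,150)]),cb=(.106,[(214,163)]),ch=(.116,[(237,151)]),bb=(.051,[(246,187)]),bottle=(0,[(364,208)]),dist=(.045,[(198,158),(244,137),(295,178)])),
"side":dict(tray=(.02,[(251,296),(350,272),(390,322),(274,362)]),stand=(.016,[(210,222),(295,222),(258,249)]),jaws=(.052,[(147,146),(187,131)]),cb=(.106,[(251,199)]),ch=(.116,[(229,183)]),bottle=(0,[(250,146)]),dist=(.045,[(200,247),(156,210),(232,168)]))}
for n,o in D.items():
    for k,(z,l) in o.items(): print(n,k,*[pl(n,*p,z)[:2] for p in l])
E
```

```text
scene tray [ 0.3887 -0.3229] [ 0.4359 -0.1955] [ 0.6241 -0.2641] [ 0.5857 -0.3787]
scene stand [ 0.5084 -0.1112] [ 0.6193 -0.0699] [0.5993 0.0416]
scene jaws [0.4854 0.3102] [0.6156 0.3433]
scene cb [ 0.5135 -0.0688]
scene ch [ 0.5118 -0.0039]
scene bb [ 0.5756 -0.0146]
scene bottle [0.7419 0.2317]
scene dist [ 0.4103 -0.0681] [0.3922 0.0816] [0.6028 0.1128]
side tray [ 0.4226 -0.2022] [ 0.5966 -0.2628] [ 0.5708 -0.3763] [ 0.3787 -0.3225]
side stand [0.4681 0.007 ] [ 0.6082 -0.0965] [ 0.5011 -0.1149]
side jaws [0.4716 0.3038] [0.5862 0.3109]
side cb [ 0.5144 -0.0753]
side ch [ 0.5021 -0.0203]
side bottle [0.7223 0.2245]
side dist [ 0.4015 -0.0718] [0.3837 0.0737] [0.5908 0.1088]
```

```bash
python3 -m jog '[[-0.026,-0.02,-0.016,0,0,0,0.087],[-0.026,-0.02,-0.016,0,0,0,0.087],[-0.026,-0.02,-0.016,0,0,0,0.087],[-0.026,-0.02,-0.016,0,0,0,0.087],[-0.026,-0.02,-0.016,0,0,0,0.087],[0,0,0,0,0,0,0.087],[0,0,0,0,0,0,0.087]]'; python3 -c "
from h import *
im,c=snap('wrist','w1'); print(env.get_obs()['tool_pos'])"
```

```text
time_s: 0.73
tool_pos: [0.5495, -0.1324, 0.3041]
tool_rot: [179.8, 0.0, 89.7]
force: [0.6, 0.9, -0.1]
grip_width: 0.0869
grasp_force: 0.0
[ 0.54994726 -0.13020058  0.30281369]
```

View pics/w1.png

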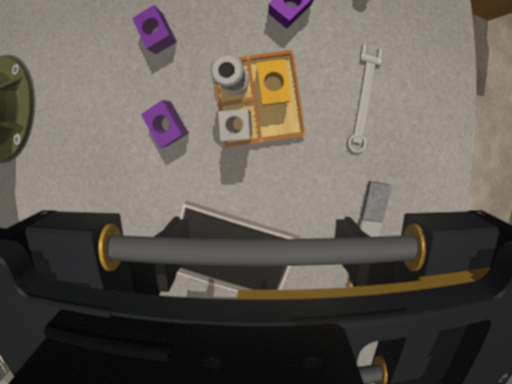

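```bash
python3 - <<'E'
from h import *
im=cv2.imread("pics/w1.png"); cr=cv2.resize(im[40:150,205:310],None,fx=5,fy=5,interpolation=cv2.INTER_CUBIC); cv2.imwrite("pics/c1.png",cr)
hsv=cv2.cvtColor(im,cv2.COLOR_BGR2HSV)
for p in [(262,95),(285,98),(297,100),(302,110),(242,110),(235,120),(222,72),(228,85)]: print(p,hsv[p[1],p[0]])
E
```

```text
(262, 95) [ 19 185 203]
(285, 98) [ 19 187 206]
(297, 100) [ 16 142 122]
(302, 110) [ 14  73 158]
(242, 110) [ 18  39 177]
(235, 120) [ 19 109 126]
(222, 72) [15 29 53]
(228, 85) [ 20  29 105]
```

View pics/c1.png

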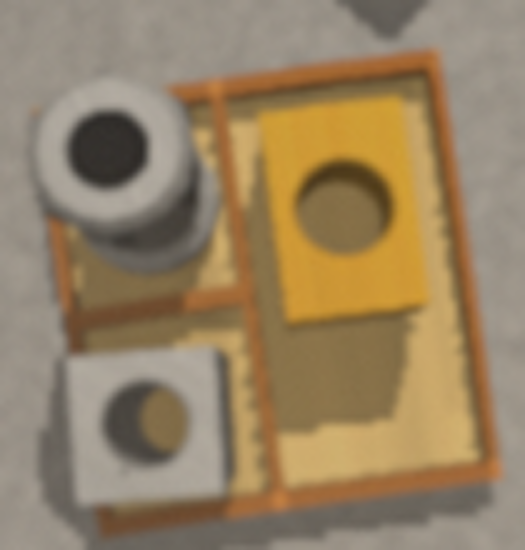

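```bash
python3 - <<'E'
from h import *
np.set_printoptions(precision=4,suppress=True)
# pose for w1: same commanded pose now
c=env.get_calibration("wrist"); print(c["pose"][:3,3])
F=lambda x,y,z: pl("wrist",205+(x+.5)/5-.5,40+(y+.5)/5-.5,z,c)[:2]
q=lambda l,z: np.array([F(*p,z) for p in l])
st=q([(438,50),(498,475),(102,533)],.016); print("stand",st,np.linalg.norm(np.diff(st,axis=0),axis=1))
ctr=(st[0]+st[2])/2
yy=st[0]-st[1]; xx=st[1]-st[2]; yaws=np.arctan2(-yy[0],yy[1]),np.arctan2(xx[1],xx[0]); print("c",ctr,"yaw",np.degrees(yaws))
y=np.mean(yaws); R=np.array([[np.cos(y),-np.sin(y)],[np.sin(y),np.cos(y)]])
print("stalls",ctr+R@[-.031,.032],ctr+R@[-.031,-.032])
print("chuck",F(108,148,.116))
for n,l,z in(("cb",[(65,355),(222,347),(230,495),(78,505)],.106),("bb",[(262,112),(405,97),(428,305),(287,325)],.051)):
    p=q(l,z); d=np.roll(p,-1,0)-p; print(n,p.mean(0),np.linalg.norm(d,axis=1),np.degrees(np.arctan2(d[:,1],d[:,0])))
print("holes",F(146,421,.106),F(344,207,.051))
E
```

```text
[ 0.5491 -0.0635  0.4645]
stand [[ 0.5961  0.044 ]
 [ 0.6144 -0.0864]
 [ 0.4945 -0.104 ]] [0.1317 0.1212]
c [ 0.5453 -0.03  ] yaw [7.989  8.3312]
stalls [ 0.5101 -0.0027] [ 0.5191 -0.0661]
chuck [ 0.5089 -0.0037]
cb [ 0.5171 -0.0699] [0.0378 0.0358 0.0369 0.0366] [   1.8164  -87.2604 -176.9538   94.0602]
bb [ 0.5667 -0.0105] [0.0396 0.0593 0.0393 0.0606] [   6.758   -83.992  -171.369    96.3804]
holes [ 0.5165 -0.0688] [ 0.5663 -0.0102]
```

```bash
python3 -m jog '[[-0.035,-0.005,-0.005,0,0,0,0.087],[-0.035,-0.005,-0.005,0,0,0,0.087],[-0.035,-0.005,-0.005,0,0,0,0.087],[-0.035,-0.005,-0.005,0,0,0,0.087],[-0.035,-0.005,-0.005,0,0,0,0.087],[-0.035,-0.005,-0.005,0,0,0,0.087],[0,0,0,0,0,0,0.087],[0,0,0,0,0,0,0.087],[0,0,0,0,0,0,0.087]]'; python3 -c "
from h import *
im,c=snap('wrist','w2'); print(c['pose']); np.save('w2',c['pose'])
cv2.imwrite('pics/c2.png',cv2.resize(im[20:250,110:420],None,fx=2.5,fy=2.5,interpolation=cv2.INTER_CUBIC))"
```

```text
time_s: 1.53
tool_pos: [0.5212, -0.338, 0.331]
tool_rot: [-179.9, -0.1, 90.1]
force: [0.0, 0.5, 0.3]
grip_width: 0.0871
grasp_force: 0.0
[[ 9.99998373e-01 -1.68072883e-03 -6.54577681e-04  5.20546984e-01]
 [ 1.78913184e-03  9.70324724e-01  2.41798942e-01 -2.71523104e-01]
 [ 2.28754453e-04 -2.41799720e-01  9.70326153e-01  4.92801780e-01]
 [ 0.00000000e+00  0.00000000e+00  0.00000000e+00  1.00000000e+00]]
```

View pics/c2.png

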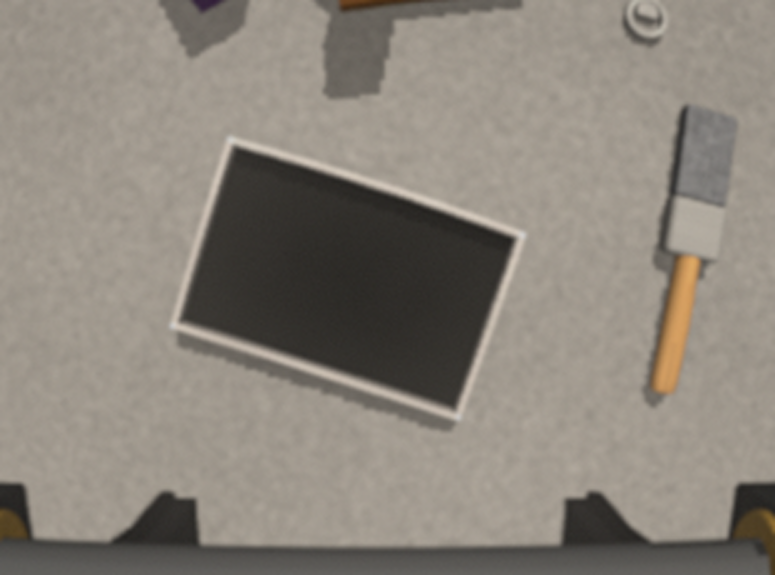

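```bash
python3 - <<'E'
from h import *
np.set_printoptions(precision=4,suppress=True)
c=dict(env.get_calibration("wrist"),pose=np.load("w2.npy"))
p=np.array([pl("wrist",110+(x+.5)/2.5-.5,20+(y+.5)/2.5-.5,.02,c)[:2] for x,y in[(228,136),(526,234),(459,420),(171,327)]])
d=np.roll(p,-1,0)-p; print(p.mean(0),np.linalg.norm(d,axis=1),np.degrees(np.arctan2(d[:,1],d[:,0])))
E
python3 -m jog '[[0.04,0,0,0,0,0,0.087],[0.04,0,0,0,0,0,0.087],[0.04,0,0,0,0,0,0.087],[0.04,0,0,0,0,0,0.087],[0.04,0,0,0,0,0,0.087],[0.04,0,0,0,0,0,0.087],[0.04,0,0,0,0,0,0.087],[0.04,0,0,0,0,0,0.087],[0.04,0,0,0,0,0,0.087],[0.04,0,0,0,0,0,0.087],[0.04,0,0,0,0,0,0.087],[0.04,0,0,0,0,0,0.087]]'
python3 -m jog '[[0.04,0.01,0,0,0,0,0.087],[0.03,0.01,0,0,0,0,0.087],[0,0,0,0,0,0,0.087],[0,0,0,0,0,0,0.087],[0,0,0,0,0,0,0.087]]'
python3 -c "
from h import *
im,c=snap('wrist','w3'); print(c['pose'],env.get_obs()['tool_rot']); np.save('w3',c['pose'])
cv2.imwrite('pics/c3.png',cv2.resize(im[0:240,100:420],None,fx=2.5,fy=2.5,interpolation=cv2.INTER_CUBIC))"
```

```text
[ 0.4984 -0.2891] [0.2    0.1286 0.1987 0.1294] [ -18.5366 -108.5721  161.7055   72.0282]
time_s: 2.58
tool_pos: [0.5184, 0.1443, 0.3326]
tool_rot: [180.0, -0.0, 90.2]
force: [0.3, -0.1, 0.0]
grip_width: 0.0872
grasp_force: 0.0
time_s: 3.0
tool_pos: [0.5391, 0.2108, 0.3321]
tool_rot: [-180.0, 0.0, 90.1]
force: [-0.1, -0.1, -0.1]
grip_width: 0.0865
grasp_force: 0.0
[[ 9.99998310e-01 -1.44647540e-03 -1.13503268e-03  5.38389787e-01]
 [ 1.68037520e-03  9.69554388e-01  2.44870302e-01  2.77793720e-01]
 [ 7.46277045e-04 -2.44871795e-01  9.69555180e-01  4.93682173e-01]
 [ 0.00000000e+00  0.00000000e+00  0.00000000e+00  1.00000000e+00]] [-1.79983753e+02  5.04798524e-02  9.00244505e+01]
```

View pics/c3.png

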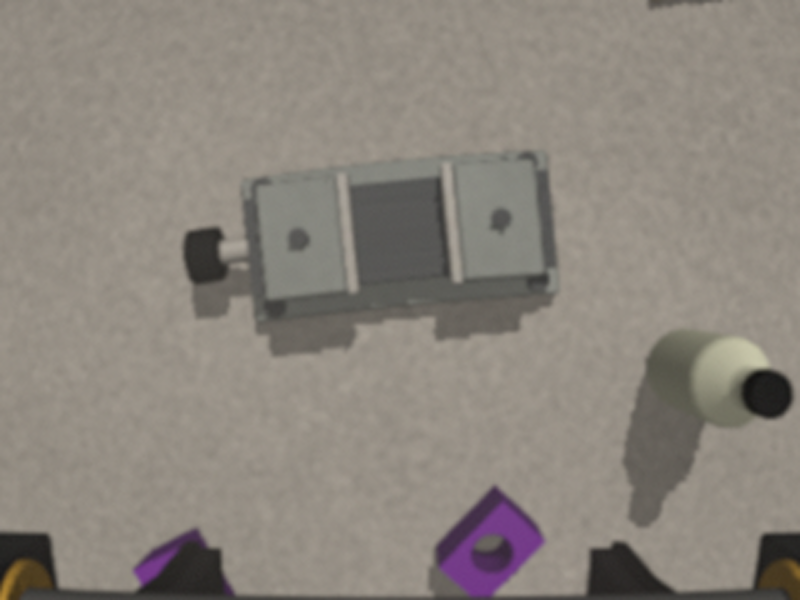

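```bash
python3 - <<'E'
from h import *
np.set_printoptions(precision=4,suppress=True)
c=dict(env.get_calibration("wrist"),pose=np.load("w3.npy"))
F=lambda x,y,z: pl("wrist",100+(x+.5)/2.5-.5,(y+.5)/2.5-.5,z,c)[:2]
p=np.array([F(*a,.052) for a in[(347,173),(357,291),(453,282),(442,163)]])
d=np.roll(p,-1,0)-p; print(p.mean(0),np.linalg.norm(d,axis=1),np.degrees(np.arctan2(d[:,1],d[:,0])))
# holes in the bed gap check and bottle
print(F(768,392,.14))
b=np.array([F(*a,.034) for a in[(350,185),(357,283),(447,277),(440,178)]]); print("bed",b.mean(0))
E
python3 -m jog '[[-0.031,-0.004,0.019,0,0,0,0.087],[-0.031,-0.004,0.019,0,0,0,0.087],[-0.031,-0.004,0.019,0,0,0,0.087],[-0.031,-0.004,0.019,0,0,0,0.087],[-0.031,-0.004,0.019,0,0,0,0.087],[-0.031,-0.004,0.019,0,0,0,0.087],[-0.028,-0.004,0.018,0,0,0,0.087],[0,0,0,0,0,0,0.087],[0,0,0,0,0,0,0.087],[0,0,0,0,0,0,0.087]]'
```

```text
[0.5355 0.3201] [0.0713 0.0567 0.0719 0.056 ] [ -85.255     5.5125   95.3116 -173.8435]
[0.7273 0.2367]
bed [0.5346 0.3196]
time_s: 3.88
tool_pos: [0.512, -0.0042, 0.2012]
tool_rot: [179.9, -0.0, 89.9]
force: [-0.2, 0.6, 0.4]
grip_width: 0.0873
grasp_force: 0.0
```

```bash
python3 -m jog '[[0,-0.001,0.025,0,0,0,0.087],[0,-0.001,0.025,0,0,0,0.087],[0,0,0.025,0,0,0,0.087],[0,0,0.02,0,0,0,0.087],[0,0,0.015,0,0,0,0.087],[0,0,0.01,0,0,0,0.087],[0,0,0,0,0,0,0.087],[0,0,0,0,0,0,0.087]]'; python3 -c "
from h import *
im,c=snap('scene','s4'); cv2.imwrite('pics/c4.png',cv2.resize(im[80:230,170:330],None,fx=4,fy=4))"
```

```text
time_s: 4.55
tool_pos: [0.5105, -0.0033, 0.0812]
tool_rot: [180.0, -0.0, 90.1]
force: [0.2, 0.2, 0.6]
grip_width: 0.0869
grasp_force: 0.0
```

View pics/c4.png

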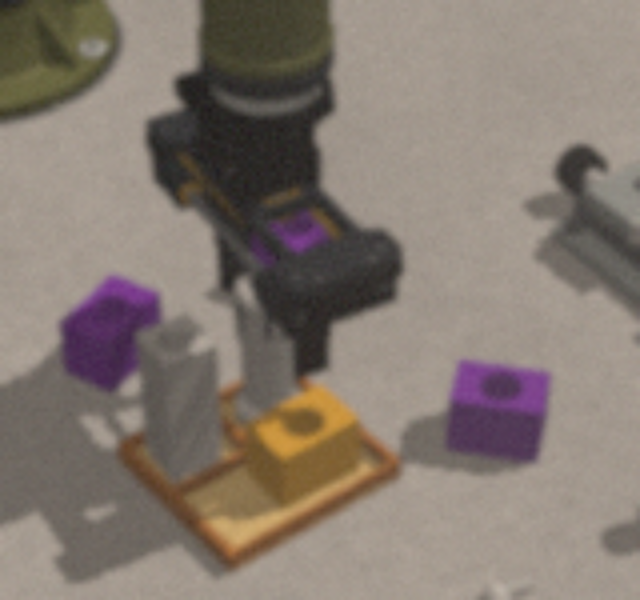

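Fingers straddle the chuck (around (270,320) in the crop), collet block clear. Close gently.

```bash
python3 -m jog '[[0,0,0,0,0,0,0.06],[0,0,0,0,0,0,0.045],[0,0,0,0,0,0,0.03],[0,0,0,0,0,0,0.03],[0,0,0,0,0,0,0.03],[0,0,0,0,0,0,0.03],[0,0,0,0,0,0,0.03],[0,0,0,0,0,0,0.03]]' 40
```

```text
time_s: 5.27
tool_pos: [0.51, -0.0041, 0.0806]
tool_rot: [180.0, 0.0, 90.0]
force: [0.0, -0.1, -0.4]
grip_width: 0.0414
grasp_force: 0.3
```

```bash
python3 -m jog '[[0,0,0,0,0,0,0.03],[0,0,0,0,0,0,0.03],[0,0,0,0,0,0,0.03],[0,0,-0.005,0,0,0,0.03],[0,0,-0.01,0,0,0,0.03],[0,0,0,0,0,0,0.03],[0,0,0,0,0,0,0.03]]' 40
```

```text
time_s: 5.85
tool_pos: [0.5104, -0.004, 0.0959]
tool_rot: [179.9, 0.0, 90.0]
force: [0.5, 0.2, -7.6]
grip_width: 0.0393
grasp_force: 40.0
```

```bash
python3 -m jog '[[0,0,-0.02,0,0,0,0.03],[0,0,-0.025,0,0,0,0.03],[0,0,-0.025,0,0,0,0.03],[0,0,-0.025,0,0,0,0.03],[0,0,-0.02,0,0,0,0.03],[-0.01,0,0,0,0,0,0.03],[-0.02,0,0,0,0,0,0.03],[-0.03,0.004,0,0,0,0,0.03],[-0.03,0.004,0,0,0,0,0.03],[-0.03,0.004,0,0,0,0,0.03],[-0.03,0.004,0,0,0,0,0.03],[-0.03,0.004,0,0,0,0,0.03]]'
python3 -m jog '[[-0.03,0.005,0,0,0,0,0.03],[-0.03,0.005,0,0,0,0,0.03],[-0.03,0.005,0,0,0,0,0.03],[-0.02,0.005,0.01,0,0,0,0.03],[-0.012,0,0.02,0,0,0,0.03],[0,0,0.02,0,0,0,0.03],[0,0,0.02,0,0,0,0.03],[0,0,0.02,0,0,0,0.03],[0,0,0.015,0,0,0,0.03],[0,0,0.01,0,0,0,0.03],[0,0,0,0,0,0,0.03],[0,0,0,0,0,0,0.03]]'
```

```text
time_s: 6.85
tool_pos: [0.5287, -0.1863, 0.2082]
tool_rot: [-179.8, -0.0, 90.0]
force: [2.0, -0.2, -6.8]
grip_width: 0.0391
grasp_force: 40.0
time_s: 7.85
tool_pos: [0.549, -0.3061, 0.0942]
tool_rot: [-179.9, -0.0, 90.0]
force: [0.5, -0.5, -5.9]
grip_width: 0.0392
grasp_force: 40.0
```

```bash
python3 -m jog '[[0,0,0.008,0,0,0,0.03],[0,0,0.004,0,0,0,0.03],[0,0,0.002,0,0,0,0.03],[0,0,0.001,0,0,0,0.03],[0,0,0,0,0,0,0.03],[0,0,0,0,0,0,0.03]]'
```

```text
time_s: 8.35
tool_pos: [0.5503, -0.3061, 0.0809]
tool_rot: [180.0, 0.0, 90.0]
force: [0.3, -0.5, -7.3]
grip_width: 0.0391
grasp_force: 40.0
```

```bash
python3 -m jog '[[0,0,0.001,0,0,0,0.03],[0,0,0.001,0,0,0,0.03],[0,0,0,0,0,0,0.03],[0,0,0,0,0,0,0.03]]'
```

```text
time_s: 8.68
tool_pos: [0.5501, -0.306, 0.0787]
tool_rot: [180.0, 0.0, 90.0]
force: [0.1, -1.0, -7.7]
grip_width: 0.0392
grasp_force: 40.0
```

```bash
python3 -m jog '[[0,0,0.001,0,0,0,0.03],[0,0,0,0,0,0,0.03],[0,0,0,0,0,0,0.03]]'; python3 -m jog '[[0,0,0.001,0,0,0,0.03],[0,0,0,0,0,0,0.03],[0,0,0,0,0,0,0.03]]'
```

```text
time_s: 8.93
tool_pos: [0.5501, -0.3063, 0.0785]
tool_rot: [180.0, 0.0, 90.0]
force: [-1.3, 0.4, 0.9]
grip_width: 0.039
grasp_force: 40.0
time_s: 9.18
tool_pos: [0.5502, -0.3064, 0.0785]
tool_rot: [180.0, 0.0, 90.0]
force: [-4.6, 1.0, 6.9]
grip_width: 0.0394
grasp_force: 40.0
```

```bash
python3 -m jog '[[0,0,-0.001,0,0,0,0.045],[0,0,0,0,0,0,0.055],[0,0,0,0,0,0,0.06],[0,0,0,0,0,0,0.06],[0,0,-0.01,0,0,0,0.06],[0,0,-0.02,0,0,0,0.06],[0,0,-0.03,0,0,0,0.06],[0,0,-0.035,0,0,0,0.07],[0,0,-0.035,0,0,0,0.08],[0.02,-0.003,0,0,0,0,0.08],[0.03,-0.004,0,0,0,0,0.08],[0.03,-0.004,0,0,0,0,0.08]]'
python3 -m jog '[[0.03,-0.004,0,0,0,-0.02,0.08],[0.03,-0.004,0,0,0,-0.03,0.08],[0.03,-0.004,0,0,0,0,0.08],[0.03,-0.004,0,0,0,0,0.08],[0.025,-0.004,0,0,0,0,0.08],[0.012,-0.002,0,0,0,0,0.08],[0,0,0,0,0,0,0.08],[0,0,0,0,0,0,0.08],[0,0,0,0,0,0,0.08]]'
python3 -c "
from h import *
print(env.get_obs()['tool_pos'],env.get_obs()['tool_rot'])
im,c=snap('scene','s5'); cv2.imwrite('pics/c5.png',cv2.resize(im[80:270,90:330],None,fx=3,fy=3))"
```

```text
time_s: 10.18
tool_pos: [0.5393, -0.2264, 0.2094]
tool_rot: [179.8, 0.1, 89.9]
force: [-0.2, 0.4, -0.0]
grip_width: 0.0789
grasp_force: 0.0
time_s: 10.93
tool_pos: [0.5119, -0.0723, 0.2079]
tool_rot: [180.0, 0.1, 92.7]
force: [-0.0, -0.3, -0.4]
grip_width: 0.08
grasp_force: 0.0
[ 0.51192664 -0.07225357  0.20785918] [1.79961986e+02 7.08398196e-02 9.27173576e+01]
```

View pics/c5.png

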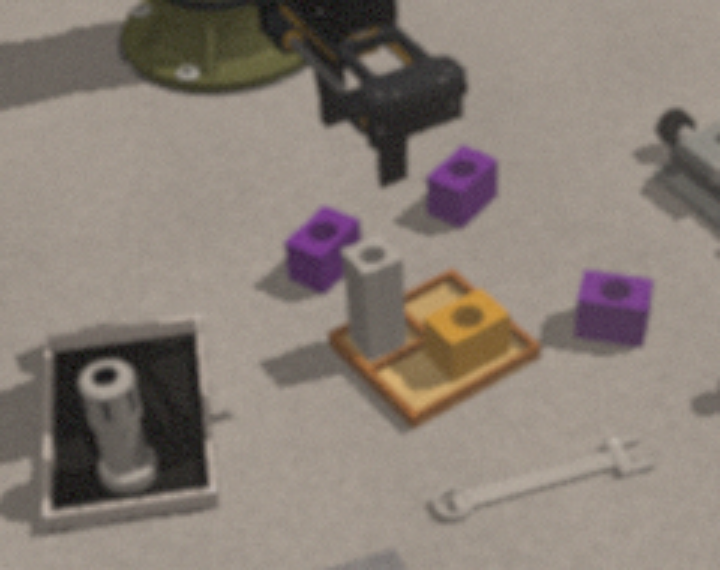

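```bash
python3 -m jog '[[0.003,0.005,0.02,0,0,0,0.08],[0,0,0.025,0,0,0,0.08],[0,0,0.025,0,0,0,0.08],[0,0,0.025,0,0,0,0.08],[0,0,0.02,0,0,0,0.08],[0,0,0.012,0,0,0,0.08],[0,0,0.005,0,0,0,0.08],[0,0,0,0,0,0,0.08],[0,0,0,0,0,0,0.08]]'
python3 -m jog '[[0,0,0,0,0,0,0.06],[0,0,0,0,0,0,0.045],[0,0,0,0,0,0,0.025],[0,0,0,0,0,0,0.025],[0,0,0,0,0,0,0.025],[0,0,0,0,0,0,0.025],[0,0,0,0,0,0,0.025],[0,0,0,0,0,0,0.025],[0,0,0,0,0,0,0.025],[0,0,0,0,0,0,0.025],[0,0,0,0,0,0,0.025]]'
```

```text
time_s: 11.73
tool_pos: [0.5172, -0.0673, 0.0764]
tool_rot: [179.9, 0.0, 92.8]
force: [0.5, -0.5, 0.2]
grip_width: 0.0796
grasp_force: 0.0
time_s: 12.65
tool_pos: [0.5163, -0.0667, 0.0756]
tool_rot: [-180.0, -0.0, 92.9]
force: [-0.4, 0.8, 1.2]
grip_width: 0.0361
grasp_force: 40.0
```

```bash
python3 -m jog '[[0,0,-0.01,0,0,0,0.025],[0,0,-0.022,0,0,0,0.025],[0,0,-0.025,0,0,0,0.025],[0,0,-0.025,0,0,0,0.025],[0,0,-0.025,0,0,0,0.025],[0,0,-0.02,0,0,0,0.025],[-0.012,-0.005,-0.005,0,0,0,0.025],[-0.025,-0.01,0,0,0,0,0.025],[-0.025,-0.01,0,0,0,0,0.025],[-0.025,-0.01,0,0,0,0,0.025],[-0.025,-0.01,0,0,0,0,0.025],[-0.025,-0.01,0,0,0,0,0.025]]'
python3 -m jog '[[-0.025,-0.01,0,0,0,0,0.025],[-0.025,-0.01,0,0,0,0,0.025],[-0.012,-0.005,0.01,0,0,0,0.025],[0,0,0.02,0,0,0,0.025],[0,0,0.02,0,0,0,0.025],[0,0,0.02,0,0,0,0.025],[0,0,0.02,0,0,0,0.025],[0,0,0.02,0,0,0,0.025],[0,0,0.01,0,0,0,0.025],[0,0,0,0,0,0,0.025],[0,0,0,0,0,0,0.025]]'
```

```text
time_s: 13.65
tool_pos: [0.4664, -0.2069, 0.2062]
tool_rot: [-179.8, -0.1, 92.9]
force: [-0.0, -0.5, -7.7]
grip_width: 0.0355
grasp_force: 40.0
time_s: 14.57
tool_pos: [0.4458, -0.2691, 0.087]
tool_rot: [-179.9, -0.1, 92.9]
force: [-0.0, 0.5, -7.4]
grip_width: 0.036
grasp_force: 40.0
```

```bash
python3 -m jog '[[0,0,0.006,0,0,0,0.025],[0,0,0.004,0,0,0,0.025],[0,0,0.002,0,0,0,0.025],[0,0,0.001,0,0,0,0.025],[0,0,0,0,0,0,0.025],[0,0,0,0,0,0,0.025]]'; python3 -m jog '[[0,0,0.001,0,0,0,0.025],[0,0,0,0,0,0,0.025],[0,0,0,0,0,0,0.025]]'
```

```text
time_s: 15.07
tool_pos: [0.4467, -0.2695, 0.0748]
tool_rot: [180.0, 0.0, 92.9]
force: [-0.3, 0.1, -8.1]
grip_width: 0.0357
grasp_force: 40.0
time_s: 15.32
tool_pos: [0.4466, -0.2695, 0.0737]
tool_rot: [180.0, 0.0, 92.9]
force: [-0.6, 0.2, -7.6]
grip_width: 0.0355
grasp_force: 40.0
```

```bash
python3 -m jog '[[0,0,0.001,0,0,0,0.025],[0,0,0,0,0,0,0.025],[0,0,0,0,0,0,0.025]]'; python3 -m jog '[[0,0,0.001,0,0,0,0.025],[0,0,0,0,0,0,0.025],[0,0,0,0,0,0,0.025]]'
```

```text
time_s: 15.57
tool_pos: [0.4466, -0.2695, 0.0736]
tool_rot: [180.0, 0.0, 92.9]
force: [-3.7, 1.5, 3.6]
grip_width: 0.0358
grasp_force: 40.0
time_s: 15.82
tool_pos: [0.4467, -0.2695, 0.0736]
tool_rot: [180.0, 0.0, 92.9]
force: [-5.9, 3.0, 11.5]
grip_width: 0.0358
grasp_force: 40.0
```

```bash
python3 -m jog '[[0,0,-0.002,0,0,0,0.04],[0,0,0,0,0,0,0.05],[0,0,0,0,0,0,0.055],[0,0,0,0,0,0,0.055],[0,0,-0.01,0,0,0,0.055],[0,0,-0.025,0,0,0,0.055],[0,0,-0.035,0,0,0,0.055],[0,0,-0.035,0,0,0,0.055],[0,0,-0.03,0,0,0,0.07],[0.016,0.008,0,0,0,0,0.08],[0.032,0.0165,0,0,0,0,0.08],[0.032,0.0165,0,0,0,0,0.08]]'
python3 -m jog '[[0.032,0.0165,0,0,0,0,0.08],[0.032,0.0165,0,0,0,0,0.08],[0.032,0.0165,0,0,0,0,0.08],[0.032,0.0165,0,0,0,0,0.08],[0.028,0.017,0,0,0,0,0.08],[0.017,0.009,0,0,0,0,0.08],[0,0,0,0,0,-0.04,0.08],[0,0,0,0,0,-0.037,0.08],[0,0,0,0,0,0,0.08],[0,0,0,0,0,0,0.08]]'
python3 -c "
from h import *
print(env.get_obs()['tool_pos'],env.get_obs()['tool_rot'])
a,_=snap('scene','s6'); b,_=snap('wrist','w6'); cv2.imwrite('pics/c6.png',np.hstack([cv2.resize(a[90:270,90:290],(400,360)),cv2.resize(b[120:300,150:350],(400,360))]))"
```

```text
time_s: 16.82
tool_pos: [0.484, -0.1882, 0.2105]
tool_rot: [179.8, 0.1, 92.6]
force: [1.6, 0.5, 0.4]
grip_width: 0.0738
grasp_force: 0.0
time_s: 17.65
tool_pos: [0.5669, -0.0103, 0.2091]
tool_rot: [180.0, 0.0, 97.2]
force: [-1.2, -0.8, -0.3]
grip_width: 0.0801
grasp_force: 0.0
[ 0.56687396 -0.01029925  0.20905106] [1.79961089e+02 1.65765870e-02 9.72029667e+01]
```

View pics/c6.png

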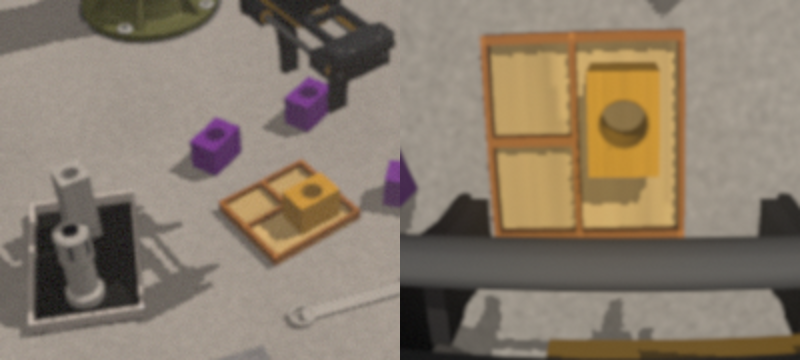

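```bash
python3 - <<'E'
from h import *
np.set_printoptions(precision=4,suppress=True)
c=env.get_calibration("wrist")
def Q(l,z):
    p=np.array([pl("wrist",150+(x-400+.5)/2-.5,120+(y+.5)/2-.5,z,c)[:2] for x,y in l]); d=np.roll(p,-1,0)-p
    print(p.mean(0),np.linalg.norm(d,axis=1),np.degrees(np.arctan2(d[:,1],d[:,0]))); return p
Q([(585,70),(660,69),(660,178),(589,178)],.051)
Q([(481,36),(684,31),(684,236),(494,237)],.016)
print("stallL",Q([(489,53),(570,48),(573,134),(495,138)],.011).mean(0))
Q([(494,153),(574,148),(577,230),(498,231)],.011)
E
```

```text
[ 0.5666 -0.0127] [0.0405 0.0615 0.04   0.061 ] [   7.882   -82.0914 -172.9049   98.4252]
[ 0.5449 -0.0321] [0.1223 0.1308 0.1241 0.1303] [   8.0421  -81.5023 -172.2103   97.6966]
[ 0.5088 -0.0087] [0.0503 0.0535 0.0498 0.0538] [   9.6648  -81.82   -170.0159   98.7965]
stallL [ 0.5088 -0.0087]
[ 0.5169 -0.0716] [0.0514 0.0553 0.0527 0.0535] [  10.7916  -82.2344 -171.2805   96.3028]
```

```bash
python3 -m jog '[[0,0,0.02,0,0,0,0.08],[0,0,0.03,0,0,0,0.08],[0,0,0.03,0,0,0,0.08],[0,0,0.03,0,0,0,0.08],[0,0,0.025,0,0,0,0.08],[0,0,0.02,0,0,0,0.08],[0,0,0.015,0,0,0,0.08],[0,0,0.01,0,0,0,0.08],[0,0,0,0,0,0,0.08],[0,0,0,0,0,0,0.08]]'
```

```text
time_s: 18.58
tool_pos: [0.5668, -0.0103, 0.0288]
tool_rot: [-180.0, 0.0, 97.2]
force: [0.2, 0.1, 0.4]
grip_width: 0.0799
grasp_force: 0.0
```

```bash
python3 -m jog '[[0,0,0,0,0,0,0.06],[0,0,0,0,0,0,0.045],[0,0,0,0,0,0,0.03],[0,0,0,0,0,0,0.03],[0,0,0,0,0,0,0.03],[0,0,0,0,0,0,0.03],[0,0,0,0,0,0,0.03],[0,0,0,0,0,0,0.03],[0,0,0,0,0,0,0.03],[0,0,0,0,0,0,0.03],[0,0,-0.005,0,0,0,0.03],[0,0,-0.01,0,0,0,0.03]]' 45
python3 -m jog '[[0,0,-0.015,0,0,0,0.03],[0,0,-0.025,0,0,0,0.03],[0,0,-0.025,0,0,0,0.03],[0,0,-0.025,0,0,0,0.03],[0,0,-0.025,0,0,0,0.03],[0,0,-0.02,0,0,0,0.03],[0,0,0,0,0,0,0.03],[0,0,0,0,0,0,0.03]]'
python3 -c "
from h import *
print(env.get_obs()['tool_pos'],env.get_obs()['tool_rot'])
b,_=snap('wrist','w7');cv2.imwrite('pics/c7.png',b)"
```

```text
time_s: 19.58
tool_pos: [0.564, -0.0102, 0.0413]
tool_rot: [-179.7, -0.0, 97.3]
force: [-0.5, 0.5, -7.5]
grip_width: 0.0395
grasp_force: 45.0
time_s: 20.25
tool_pos: [0.5669, -0.0101, 0.179]
tool_rot: [179.9, 0.0, 97.3]
force: [-0.7, -0.2, -7.3]
grip_width: 0.0395
grasp_force: 45.0
[ 0.56693655 -0.01007472  0.17902146] [1.79909890e+02 1.44769960e-02 9.72804003e+01]
```

```bash
python3 -m jog '[[0.012,0.001,0,0,0,0,0.03],[0.025,0.001,0,0,0,0,0.03],[0.032,0.001,0,0,0,0,0.03],[0.032,0.001,0,0,0,0,0.03],[0.032,0.001,0,0,0,0,0.03],[0.032,0.001,0,0,0,0,0.03],[0.032,0.001,0,0,0,0,0.03],[0.032,0.001,0,0,0,0,0.03],[0.032,0.001,0,0,0,0,0.03],[0.032,0.001,0,0,0,0,0.03],[0.025,0.001,0,0,0,0,0.03],[0.012,0,0,0,0,0,0.03]]'
python3 -m jog '[[0.002,0,0,0,0,0.02,0.03],[0,0,0,0,0,0.015,0.03],[0,0,0.01,0,0,0,0.03],[0,0,0.02,0,0,0,0.03],[0,0,0.015,0,0,0,0.03],[0,0,0,0,0,0,0.03],[0,0,0,0,0,0,0.03],[0,0,0,0,0,0,0.03]]'
```

```text
time_s: 21.3
tool_pos: [0.5319, 0.3248, 0.1761]
tool_rot: [-179.7, -0.2, 97.6]
force: [-1.0, 0.8, -7.1]
grip_width: 0.0395
grasp_force: 45.0
time_s: 21.97
tool_pos: [0.5364, 0.3197, 0.1341]
tool_rot: [179.9, 0.0, 95.2]
force: [-0.3, 0.1, -7.2]
grip_width: 0.0395
grasp_force: 45.0
```

```bash
python3 -m jog '[[0.001,-0.001,0.015,0,0,0,0.03],[0,0,0.02,0,0,0,0.03],[0,0,0.015,0,0,0,0.03],[0,0,0,0,0,0,0.03],[0,0,0,0,0,0,0.03],[0,0,0,0,0,0,0.03]]'
python3 -c "
from h import *
print(env.get_obs()['tool_pos'])
a,_=snap('side','i8');b,_=snap('scene','s8');w,_=snap('wrist','w8')
cv2.imwrite('pics/c8.png',np.vstack([np.hstack([cv2.resize(a[90:200,100:260],(400,275)),cv2.resize(b[90:200,270:430],(400,275))]),cv2.resize(w[90:290,120:420],(800,320))[:, :]]))"
```

```text
time_s: 22.47
tool_pos: [0.5358, 0.3221, 0.0855]
tool_rot: [179.8, -0.1, 95.2]
force: [-0.5, 0.4, -5.0]
grip_width: 0.0398
grasp_force: 45.0
[0.53578408 0.32206834 0.08553661]
```

View pics/c8.png

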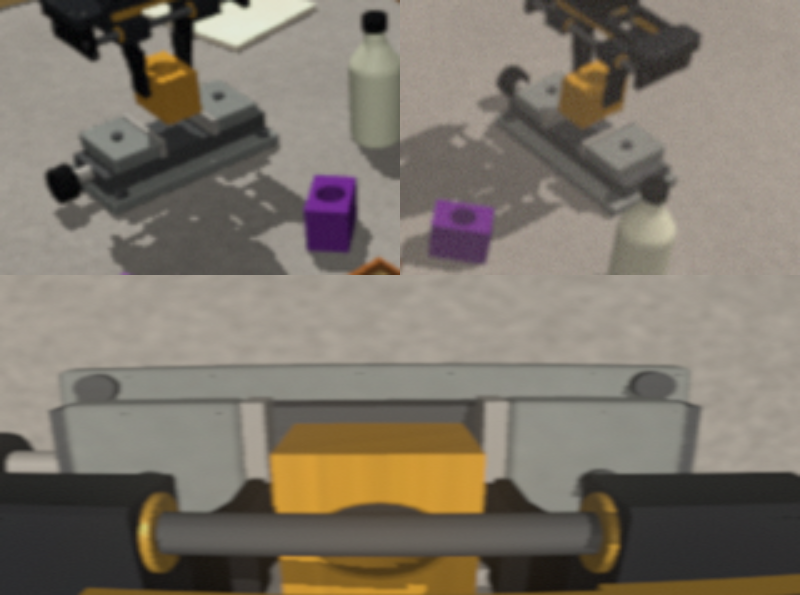

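```bash
python3 -m jog '[[0,0,0.008,0,0,0,0.03],[0,0,0.008,0,0,0,0.03],[0,0,0.006,0,0,0,0.03],[0,0,0.003,0,0,0,0.03],[0,0,0,0,0,0,0.03],[0,0,0,0,0,0,0.03]]'; python3 -m jog '[[0,0,0.001,0,0,0,0.03],[0,0,0,0,0,0,0.03],[0,0,0,0,0,0,0.03]]'
```

```text
time_s: 23.12
tool_pos: [0.5343, 0.3215, 0.0581]
tool_rot: [-180.0, 0.0, 95.3]
force: [-0.6, 0.4, -6.1]
grip_width: 0.0397
grasp_force: 45.0
time_s: 23.37
tool_pos: [0.5345, 0.3216, 0.0576]
tool_rot: [180.0, -0.0, 95.3]
force: [-0.2, 0.6, -7.6]
grip_width: 0.0394
grasp_force: 45.0
```

```bash
python3 -m jog '[[0,0,0.001,0,0,0,0.03],[0,0,0,0,0,0,0.03],[0,0,0,0,0,0,0.03]]'; python3 -m jog '[[0,0,0.001,0,0,0,0.03],[0,0,0,0,0,0,0.03],[0,0,0,0,0,0,0.03]]'
```

```text
time_s: 23.62
tool_pos: [0.5347, 0.3217, 0.0568]
tool_rot: [180.0, -0.0, 95.3]
force: [-0.3, 0.2, -5.8]
grip_width: 0.0397
grasp_force: 45.0
time_s: 23.87
tool_pos: [0.5347, 0.3217, 0.0567]
tool_rot: [180.0, -0.0, 95.3]
force: [-2.4, -1.6, 4.0]
grip_width: 0.0399
grasp_force: 45.0
```

```bash
python3 -m jog '[[0,0,-0.001,0,0,0,0.042],[0,0,0,0,0,0,0.048],[0,0,0,0,0,0,0.055],[0,0,0,0,0,0,0.055],[0,0,-0.01,0,0,0,0.055],[0,0,-0.02,0,0,0,0.055],[0,0,-0.03,0,0,0,0.06],[0,0,-0.04,0,0,0,0.06],[0,0,-0.04,0,0,0,0.06],[0,0,-0.04,0,0,0,0.06],[-0.02,0,-0.03,0,0,0,0.06],[-0.03,0,-0.025,0,0,0,0.06]]'
python3 -m jog '[[-0.03,0,-0.02,0,0,0,0.06],[-0.03,0,-0.02,0,0,0,0.06],[0,0,0,0,0,0,0.06],[0,0,0,0,0,0,0.06],[0,0,0,0,0,0,0.06]]'
python3 -c "
from h import *
im,c=snap('wrist','w9'); np.save('w9',c['pose'])
cv2.imwrite('pics/c9.png',cv2.resize(im[30:190,140:360],None,fx=3.5,fy=3.5,interpolation=cv2.INTER_CUBIC))"
```

```text
time_s: 24.87
tool_pos: [0.5381, 0.2756, 0.2958]
tool_rot: [179.8, -0.2, 95.7]
force: [0.7, 0.1, 0.1]
grip_width: 0.0599
grasp_force: 0.0
time_s: 25.28
tool_pos: [0.5442, 0.2127, 0.3319]
tool_rot: [180.0, -0.1, 95.3]
force: [0.1, 0.8, 0.1]
grip_width: 0.0602
grasp_force: 0.0
```

View pics/c9.png

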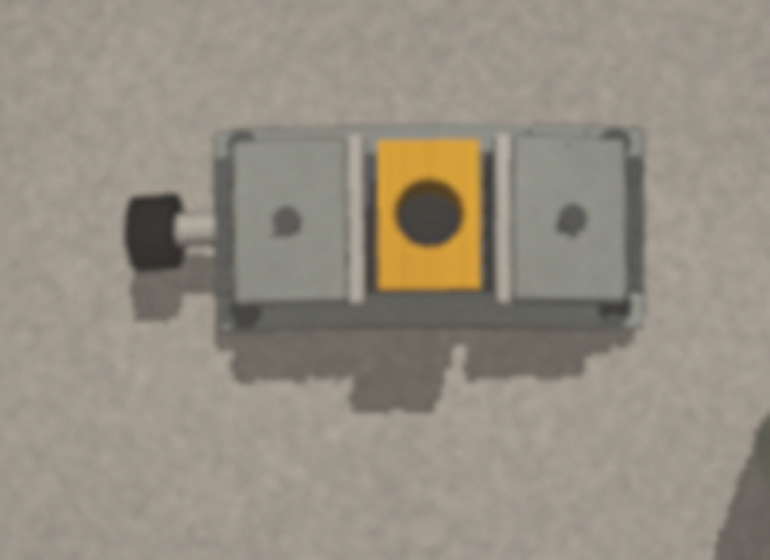

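```bash
python3 - <<'E'
from h import *
np.set_printoptions(precision=4,suppress=True)
c=dict(env.get_calibration("wrist"),pose=np.load("w9.npy"))
def Q(l,z):
    p=np.array([pl("wrist",140+(x+.5)/3.5-.5,30+(y+.5)/3.5-.5,z,c)[:2] for x,y in l]); d=np.roll(p,-1,0)-p
    print(p.mean(0),np.linalg.norm(d,axis=1),np.degrees(np.arctan2(d[:,1],d[:,0])));return p.mean(0)
b=Q([(376,138),(481,138),(482,291),(376,292)],.079)
j=Q([(363,135),(497,133),(498,302),(364,303)],.052)
y=np.radians(5.3);R=np.array([[np.cos(y),-np.sin(y)],[np.sin(y),np.cos(y)]]);print("offset in vice",R.T@(b-j))
E
```

```text
[0.535  0.3187] [0.0413 0.0617 0.0418 0.0621] [   5.2881  -84.328  -174.1846   95.1968]
[0.5357 0.32  ] [0.0561 0.0726 0.0563 0.0721] [   6.2059  -84.3387 -174.2825   95.5091]
offset in vice [-0.0008 -0.0012]
```

```bash
python3 -m jog '[[-0.0336,-0.0101,0.0087,0,0,0,0.06],[-0.0336,-0.0101,0.0087,0,0,0,0.06],[-0.0336,-0.0101,0.0087,0,0,0,0.06],[-0.0336,-0.0101,0.0087,0,0,0,0.06],[-0.0336,-0.0101,0.0087,0,0,0,0.06],[-0.0336,-0.0101,0.0087,0,0,0,0.06],[-0.0336,-0.0101,0.0087,0,0,0,0.06],[-0.0336,-0.0101,0.0087,0,0,0,0.06],[-0.0336,-0.0101,0.0087,0,0,0,0.06],[-0.0336,-0.0101,0.0087,0,0,0,0.06],[-0.0336,-0.0101,0.0087,0,0,0,0.06],[-0.0336,-0.0101,0.0087,0,0,0,0.06]]'
python3 -m jog '[[-0.0336,-0.0101,0.0087,0,0,0,0.06],[-0.0336,-0.0101,0.0087,0,0,0,0.06],[0,0,0,0,0,0.042,0.06],[0,0,0,0,0,0,0.06],[0,0,0,0,0,0,0.06],[0,0,0,0,0,0,0.06]]'
python3 -c "
from h import *
a,_=snap('side','i10');b,_=snap('scene','s10')
cv2.imwrite('pics/c10.png',np.hstack([cv2.resize(a[140:380,190:430],(400,400)),cv2.resize(b[90:290,70:270],(400,400))]))"
```

```text
time_s: 26.33
tool_pos: [0.4606, -0.2004, 0.2258]
tool_rot: [-179.9, -0.0, 95.5]
force: [0.9, 0.0, -0.4]
grip_width: 0.0596
grasp_force: 0.0
time_s: 26.83
tool_pos: [0.4481, -0.2671, 0.2095]
tool_rot: [-180.0, -0.1, 93.1]
force: [-1.0, 1.6, 0.3]
grip_width: 0.0602
grasp_force: 0.0
```

View pics/c10.png

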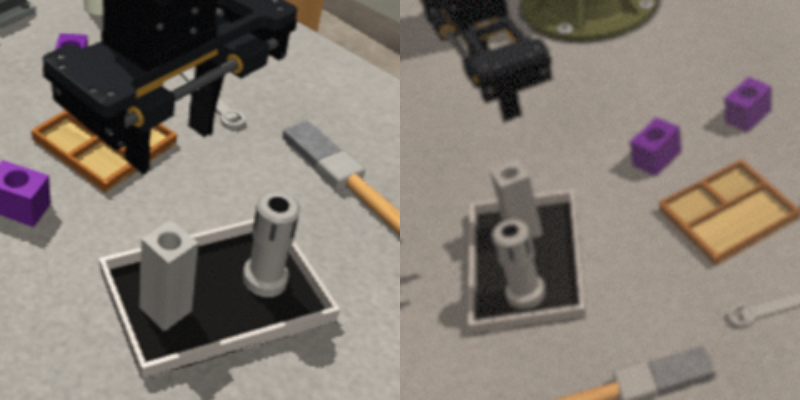

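```bash
python3 -m jog '[[-0.003,-0.0015,0.02,0,0,0,0.06],[0,0,0.025,0,0,0,0.06],[0,0,0.025,0,0,0,0.06],[0,0,0.025,0,0,0,0.06],[0,0,0.02,0,0,0,0.06],[0,0,0.012,0,0,0,0.06],[0,0,0.008,0,0,0,0.06],[0,0,0,0,0,0,0.06],[0,0,0,0,0,0,0.06]]'
python3 -m jog '[[0,0,0,0,0,0,0.045],[0,0,0,0,0,0,0.025],[0,0,0,0,0,0,0.025],[0,0,0,0,0,0,0.025],[0,0,0,0,0,0,0.025],[0,0,0,0,0,0,0.025],[0,0,0,0,0,0,0.025],[0,0,0,0,0,0,0.025],[0,0,0,0,0,0,0.025]]' 40
```

```text
time_s: 27.68
tool_pos: [0.4463, -0.2724, 0.0754]
tool_rot: [180.0, 0.0, 92.9]
force: [0.3, -0.4, 0.1]
grip_width: 0.06
grasp_force: 0.0
time_s: 28.43
tool_pos: [0.4462, -0.2727, 0.0753]
tool_rot: [179.9, 0.0, 92.9]
force: [-0.4, -0.1, 3.7]
grip_width: 0.0358
grasp_force: 40.0
```

```bash
python3 -m jog '[[0,0,-0.01,0,0,0,0.025],[0,0,-0.022,0,0,0,0.025],[0,0,-0.025,0,0,0,0.025],[0,0,-0.025,0,0,0,0.025],[0,0,-0.025,0,0,0,0.025],[0,0,-0.02,0,0,0,0.025],[0.0127,0.0053,-0.005,0,0,0,0.025],[0.025,0.0103,0,0,0,0,0.025],[0.025,0.0103,0,0,0,0,0.025],[0.025,0.0103,0,0,0,0,0.025],[0.025,0.0103,0,0,0,0,0.025],[0.025,0.0103,0,0,0,0,0.025]]'
python3 -m jog '[[0.025,0.0103,0,0,0,0,0.025],[0.025,0.0103,0,0,0,0,0.025],[0.0127,0.0053,0,0,0,-0.03,0.025],[0,0,0.01,0,0,-0.03,0.025],[0,0,0.02,0,0,-0.03,0.025],[0,0,0.02,0,0,0,0.025],[0,0,0.02,0,0,0,0.025],[0,0,0.01,0,0,0,0.025],[0,0,0,0,0,0,0.025],[0,0,0,0,0,0,0.025],[0,0,0,0,0,0,0.025]]'
```

```text
time_s: 29.43
tool_pos: [0.4935, -0.1307, 0.2047]
tool_rot: [-179.7, -0.1, 92.8]
force: [0.5, 0.1, -8.4]
grip_width: 0.0355
grasp_force: 40.0
time_s: 30.35
tool_pos: [0.5189, -0.0685, 0.1278]
tool_rot: [179.9, 0.0, 98.0]
force: [0.8, 0.4, -7.8]
grip_width: 0.036
grasp_force: 40.0
```

```bash
python3 -m jog '[[0.001,0,0.015,0,0,0,0.025],[0,0,0.015,0,0,0,0.025],[0,0,0.01,0,0,0,0.025],[0,0,0.006,0,0,0,0.025],[0,0,0.002,0,0,0,0.025],[0,0,0.001,0,0,0,0.025],[0,0,0,0,0,0,0.025],[0,0,0,0,0,0,0.025]]'; python3 -m jog '[[0,0,0.001,0,0,0,0.025],[0,0,0,0,0,0,0.025],[0,0,0,0,0,0,0.025]]'
```

```text
time_s: 31.02
tool_pos: [0.5188, -0.0673, 0.0786]
tool_rot: [179.9, 0.0, 98.0]
force: [0.7, 1.2, -7.8]
grip_width: 0.0356
grasp_force: 40.0
time_s: 31.27
tool_pos: [0.5187, -0.0673, 0.0774]
tool_rot: [179.9, 0.0, 98.0]
force: [-0.2, 0.1, -5.8]
grip_width: 0.0358
grasp_force: 40.0
```

```bash
python3 -m jog '[[0,0,0.001,0,0,0,0.025],[0,0,0,0,0,0,0.025],[0,0,0,0,0,0,0.025]]'; python3 -m jog '[[0,0,0.001,0,0,0,0.025],[0,0,0,0,0,0,0.025],[0,0,0,0,0,0,0.025]]'
```

```text
time_s: 31.52
tool_pos: [0.5189, -0.0673, 0.0773]
tool_rot: [179.9, 0.0, 98.0]
force: [-2.9, 0.8, 6.1]
grip_width: 0.0358
grasp_force: 40.0
time_s: 31.77
tool_pos: [0.5189, -0.0673, 0.0773]
tool_rot: [179.9, 0.0, 98.0]
force: [-5.7, 0.4, 12.0]
grip_width: 0.0356
grasp_force: 40.0
```

```bash
python3 -m jog '[[0,0,-0.002,0,0,0,0.04],[0,0,0,0,0,0,0.05],[0,0,0,0,0,0,0.055],[0,0,0,0,0,0,0.055],[0,0,-0.01,0,0,0,0.055],[0,0,-0.025,0,0,0,0.055],[0,0,-0.035,0,0,0,0.055],[0,0,-0.035,0,0,0,0.055],[0,0,-0.03,0,0,0,0.07],[-0.016,0,0,0,0,0,0.07],[-0.032,0,0,0,0,0,0.07],[-0.032,0,0,0,0,0,0.07]]'
python3 -m jog '[[-0.032,0,0,0,0,0,0.07],[-0.032,0,0,0,0,0,0.07],[-0.032,0,0,0,0,0,0.07],[-0.032,0,0,0,0,0,0.07],[-0.022,-0.002,0,0,0,0,0.07],[-0.011,0,0,0,0,0,0.07],[0,0,0,0,0,0,0.07],[0,0,0,0,0,0,0.07],[0,0,0,0,0,0,0.07]]'
```

```text
time_s: 32.77
tool_pos: [0.5302, -0.1461, 0.2136]
tool_rot: [179.8, 0.0, 98.2]
force: [0.6, -0.1, 0.0]
grip_width: 0.068
grasp_force: 0.0
time_s: 33.52
tool_pos: [0.5504, -0.3036, 0.2119]
tool_rot: [180.0, -0.1, 98.2]
force: [0.4, 0.7, -1.2]
grip_width: 0.07
grasp_force: 0.0
```

Shift −3 mm along tool x, go down to TCP 0.080 and grip.

```bash
python3 -m jog '[[-0.0027,0,0.02,0,0,0,0.07],[0,0,0.025,0,0,0,0.07],[0,0,0.025,0,0,0,0.07],[0,0,0.025,0,0,0,0.07],[0,0,0.02,0,0,0,0.07],[0,0,0.012,0,0,0,0.07],[0,0,0.005,0,0,0,0.07],[0,0,0,0,0,0,0.07],[0,0,0,0,0,0,0.07]]'
python3 -m jog '[[0,0,0,0,0,0,0.055],[0,0,0,0,0,0,0.03],[0,0,0,0,0,0,0.03],[0,0,0,0,0,0,0.03],[0,0,0,0,0,0,0.03],[0,0,0,0,0,0,0.03],[0,0,0,0,0,0,0.03],[0,0,0,0,0,0,0.03],[0,0,0,0,0,0,0.03]]' 40
```

```text
time_s: 34.27
tool_pos: [0.551, -0.3085, 0.0809]
tool_rot: [179.9, 0.0, 98.1]
force: [1.2, -0.2, 0.6]
grip_width: 0.0704
grasp_force: 0.0
time_s: 35.02
tool_pos: [0.55, -0.309, 0.08]
tool_rot: [-180.0, 0.0, 98.0]
force: [-1.4, 0.3, 1.6]
grip_width: 0.0389
grasp_force: 40.0
```

```bash
python3 -m jog '[[0,0,-0.01,0,0,0,0.03],[0,0,-0.022,0,0,0,0.03],[0,0,-0.025,0,0,0,0.03],[0,0,-0.025,0,0,0,0.03],[0,0,-0.025,0,0,0,0.03],[0,0,-0.025,0,0,0,0.03],[0.012,0.001,-0.005,0,0,0,0.03],[0.025,0.001,0,0,0,0,0.03],[0.03,0,0,0,0,0,0.03],[0.03,0,0,0,0,0,0.03],[0.03,0,0,0,0,0,0.03],[0.03,0,0,0,0,0,0.03]]'
python3 -m jog '[[0.03,0,0,0,0,0,0.03],[0.03,0,0,0,0,0,0.03],[0.03,0,0,0,0,0,0.03],[0.03,0,0,0,0,0,0.03],[0.02,0,0,0,0,0,0.03],[0.008,0,0,0,0,0,0.03],[0,0,0.01,0,0,0,0.03],[0,0,0.02,0,0,0,0.03],[0,0,0.02,0,0,0,0.03],[0,0,0,0,0,0,0.03],[0,0,0,0,0,0,0.03],[0,0,0,0,0,0,0.03]]'
```

```text
time_s: 36.02
tool_pos: [0.5283, -0.1501, 0.2143]
tool_rot: [-179.8, -0.1, 98.1]
force: [0.7, -0.3, -6.8]
grip_width: 0.0393
grasp_force: 40.0
time_s: 37.02
tool_pos: [0.5097, -0.0075, 0.1669]
tool_rot: [180.0, 0.0, 97.9]
force: [0.2, 0.6, -6.4]
grip_width: 0.039
grasp_force: 40.0
```

```bash
python3 -m jog '[[0.001,0,0.015,0,0,0,0.03],[0,0,0.02,0,0,0,0.03],[0,0,0.02,0,0,0,0.03],[0,0,0.01,0,0,0,0.03],[0,0,0.005,0,0,0,0.03],[0,0,0,0,0,0,0.03],[0,0,0,0,0,0,0.03]]'; python3 -m jog '[[0,0,0.005,0,0,0,0.03],[0,0,0.003,0,0,0,0.03],[0,0,0.002,0,0,0,0.03],[0,0,0.001,0,0,0,0.03],[0,0,0,0,0,0,0.03],[0,0,0,0,0,0,0.03]]'
```

```text
time_s: 37.6
tool_pos: [0.5104, -0.0057, 0.0979]
tool_rot: [179.9, 0.0, 98.0]
force: [0.1, 0.0, -7.2]
grip_width: 0.0392
grasp_force: 40.0
time_s: 38.1
tool_pos: [0.5094, -0.0055, 0.0858]
tool_rot: [180.0, 0.0, 98.0]
force: [-0.4, -0.0, -7.3]
grip_width: 0.0395
grasp_force: 40.0
```

```bash
python3 -m jog '[[0,0,0.002,0,0,0,0.03],[0,0,0.001,0,0,0,0.03],[0,0,0,0,0,0,0.03],[0,0,0,0,0,0,0.03]]'; python3 -m jog '[[0,0,0.001,0,0,0,0.03],[0,0,0,0,0,0,0.03],[0,0,0,0,0,0,0.03]]';  python3 -m jog '[[0,0,0.001,0,0,0,0.03],[0,0,0,0,0,0,0.03],[0,0,0,0,0,0,0.03]]'
```

```text
time_s: 38.43
tool_pos: [0.5093, -0.0055, 0.0827]
tool_rot: [-180.0, 0.0, 98.0]
force: [0.3, 0.1, -7.1]
grip_width: 0.0394
grasp_force: 40.0
time_s: 38.68
tool_pos: [0.5096, -0.0055, 0.082]
tool_rot: [180.0, 0.0, 98.0]
force: [-0.4, 0.1, -5.6]
grip_width: 0.0393
grasp_force: 40.0
time_s: 38.93
tool_pos: [0.5097, -0.0056, 0.0819]
tool_rot: [180.0, 0.0, 98.0]
force: [-4.4, -0.1, 5.7]
grip_width: 0.0391
grasp_force: 40.0
```

Seated on the floor at the expected height (0.082). Release, withdraw up, then back toward the w1 viewpoint.

```bash
python3 -m jog '[[0,0,-0.001,0,0,0,0.045],[0,0,0,0,0,0,0.055],[0,0,0,0,0,0,0.06],[0,0,0,0,0,0,0.06],[0,0,-0.01,0,0,0,0.06],[0,0,-0.025,0,0,0,0.06],[0,0,-0.035,0,0,0,0.06],[0,0,-0.035,0,0,0,0.06],[0,0,-0.035,0,0,0,0.06],[0,0,-0.035,0,0,0,0.06],[-0.02,0,-0.035,0,0,0,0.06],[-0.035,0.005,-0.01,0,0,0,0.06]]'
python3 -m jog '[[-0.035,0.005,0,0,0,0,0.06],[-0.035,0.005,0,0,0,0,0.06],[0,0,0,0,0,0,0.06],[0,0,0,0,0,0,0.06],[0,0,0,0,0,0,0.06]]'
python3 -c "
from h import *
im,c=snap('wrist','w11'); a,_=snap('side','i11')
cv2.imwrite('pics/c11.png',np.hstack([cv2.resize(im[30:180,170:320],(400,400)),cv2.resize(a[100:260,120:320],(400,320)) if 0 else cv2.resize(a[90:270,110:290],(400,400))]))"
```

```text
time_s: 39.93
tool_pos: [0.5241, -0.0553, 0.3095]
tool_rot: [179.4, 0.0, 98.5]
force: [1.0, 1.1, -0.0]
grip_width: 0.0602
grasp_force: 0.0
time_s: 40.35
tool_pos: [0.5417, -0.1266, 0.302]
tool_rot: [180.0, -0.0, 98.0]
force: [-0.6, -0.4, -0.6]
grip_width: 0.0602
grasp_force: 0.0
```

View pics/c11.png

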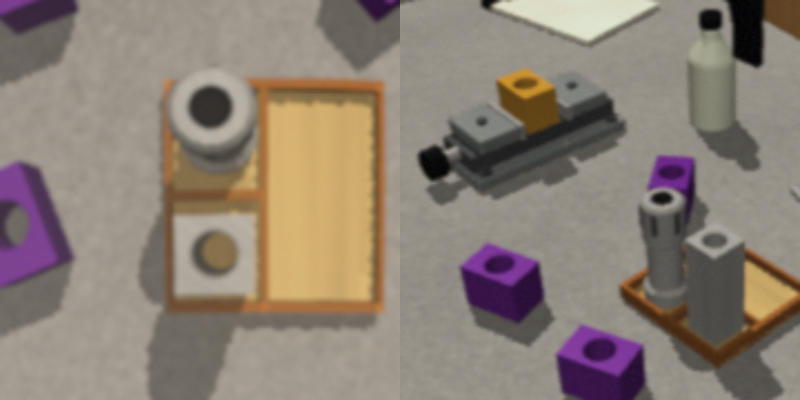

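The chuck (210,105) and the collet block (215,250) are upright in their own stalls, and the brass block sits flat in the vice (527,95). I'll hand it in.

```bash
python3 -c "
from cell import env
print(env.sign_off())"
```

```text
the job is handed in; nothing more can be done
None
```

The job is done and handed in at about 40 s: the brass bored block sits flat in the vice, about 1 mm off centre, and both steel holders are back upright in the stalls they came from.

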